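# Step the distribution valve to the three-dot outlet and press its plunger

### The job

With closed fingers, push the upright tab of the distribution valve sideways until it points at the middle of the label disc with three raised dots. Then press the plunger in the centre of the valve fully down with the fingertips and let it spring back, leaving the tab on the three dots. Do not pinch the tab, do not press the plunger while the tab points anywhere else, and leave the bottles, cap and beaker around it where they stand.

Things in the scene. Friction and masses are not known exactly. Their poses are not given: they have to be found in the camera images.
- valve: Fixed distribution valve: round aluminium housing 176 mm across, 30 mm high; on the robot's side four ears as high, reaching 122 mm from the axis, each with a hose barb (to 150 mm, below 24 mm). Origin: on the vertical turning axis, at table height; its -x axis points to the robot within 0.3 rad. Labels lie in the ears, 100 mm out, at -80, -32, 32, 80 deg from -x, in any order.
- selector (a joint): Rotor, a grey disc 152 mm across, top 54 mm high (hub 58), turning about the valve's axis with the tab. rad; 0: tab along the valve's -x axis; grows counter-clockwise from above (at q the tab lies towards (-cos q, -sin q) in the valve's frame). Stops at -1.95, 1.95. No detents: friction of 0.14 N m (2 to 3 N at the tab) holds it where it is left. Starts between the two middle labels.
- tab_mid (a point): Middle of the tab, a steel and grey plastic paddle standing on the rotor near its rim: 16 mm thick (tangentially), 38 mm long radially (45 to 83 mm from the axis), from height 54 to 105 mm, free on both sides. This point: 64 mm from the axis, height 82 mm.
- pointer (a point): A point carried by the rotor, 100 mm from the axis in the tab's direction, at height 34 mm: where the tab points on the ring of labels (a short steel nose under the tab shows the direction). The tab is on a label when this point lies over the label's centre.
- plunger (a joint): Steel push plunger in the centre of the valve, on its turning axis; it does not turn with the rotor. m, 0 up, 0.008 fully down; spring return, about 1.2 N at the start and 5.2 N fully down.
- plunger_top (a point): Centre of the plunger's top, a disc 32 mm across (flat over the inner 26 mm), height 82 mm when up, 74 mm fully down; moves with it.
- dots_1 (a point): Centre of the top of the white label disc (38 mm across, 3 mm thick, height 33 mm) with one raised black dot (10 mm across each, 1.5 mm high, in the middle). It lies fixed in one of the valve's ears, 100 mm from the axis.
- dots_2 (a point): Centre of the top of the white label disc (38 mm across, 3 mm thick, height 33 mm) with two raised black dots (10 mm across each, 1.5 mm high). It lies fixed in one of the valve's ears, 100 mm from the axis.
- dots_3 (a point): Centre of the top of the white label disc (38 mm across, 3 mm thick, height 33 mm) with three raised black dots (10 mm across each, 1.5 mm high, in a triangle). It lies fixed in one of the valve's ears, 100 mm from the axis.
- dots_4 (a point): Centre of the top of the white label disc (38 mm across, 3 mm thick, height 33 mm) with four raised black dots (10 mm across each, 1.5 mm high, in a square). It lies fixed in one of the valve's ears, 100 mm from the axis.
- serum_pump_97: Bystander, loose: glass serum bottle with gold pump head without overcap, 41 mm across, 101 mm high, about 0.21 m from the valve axis on the robot's left. Origin: centre of its underside. Leave it alone.
- overcap_0: Bystander, loose: gold overcap, a plain cylinder 24 mm across and 36 mm high, about 0.22 m from the valve axis on the robot's left. Origin: centre of its underside. Leave it alone.
- serum_cap_05: Bystander, loose: glass serum bottle with gold overcap, 41 mm across, 114 mm high, about 0.21 m from the valve axis on the robot's right. Origin: centre of its underside. Leave it alone.
- beaker: Bystander, loose: metal beaker, 76 mm across, 94 mm high, about 0.23 m from the valve axis on the robot's right. Origin: centre of its underside. Leave it alone.

How it is judged:
By the outcome, as a careful person would: the job done as asked, in the order asked, and still so for the second after the job is handed in, with the robot touching nothing.
It also fails if it takes over 48 s, if anything falls off the work surface, if the arm or the gripper's body presses on something with over 40 N, if the wrist force passes 120 N, or if a joint passes its speed limit or range.

### The arm

A 6-joint arm with a two-finger parallel gripper is mounted at the origin on the work surface; the furniture and walls round the work are solid. World frame = base frame: x ahead of the robot, y to its left, z up, the work surface at z = 0. Lengths are in m, angles in rad, forces in N, time in s.
With the tool pointing down it reaches from about 0.425 to 0.95 m from the base axis. Payload 3.5 kg.
Tool frame: the origin (TCP) lies at the very end of the fingers, on their centre line; the grasp point (between the pads) lies 19 mm behind it (hold_point_z is the z of the grasp point in the tool frame, in m); z points along the fingers, y is the line along which they close (so a half turn about z gives the same grasp; the last joint's range is limited). The gripper opens to 85 mm and grips with 20 to 120 N. Pads are 22 mm wide; open, the fingers measure 114 mm over their backs; the gripper's body (76 mm by 85 mm) begins 54 mm behind the grasp point. The pads swing forward as they close: fully open they stand 13 mm farther back than shut.
Start: joints at [-1.294, 0.286, 1.577, -0, 1.279, -0.15], TCP at [0.279, -0.614, 0.231] pointing down, gripper open.
Joint ranges: [-2.77, 2.77], [-0.9, 2.22], [0.21, 2.48], [-1.53, 4.67], [0.24, 2.81], [-2.84, 2.84]. Speed limits (rad/s): [2.79, 2.79, 3.14, 3.14, 3.14, 3.14].

### API

Orientations are given as a unit quaternion [x, y, z, w].
In Python, from cell import state, grab_frame, get_calibration, hand_in, hold_point_z gives the robot as it stands. The module is installed in compiled form; this text tells all that it offers.
- The arm moves only by the shell command python3 -m crank 'ROWS' [OPENING] [FORCE]. ROWS is JSON, a list of rows, each a list of 6 numbers: the shift along the world's x, y, z in mm, then the turn, a rotation vector about the world's x, y, z in degrees. A call has 1 to 8 rows; each row is the pose to reach, as a shift and turn from the pose commanded when the call began; what a row does not reach only later rows make up. A row lasts 1/8 s, in which the tool goes at most 62.5 mm and 10.7 degrees, less where a joint would pass 70% of its speed; a pose out of reach is approached as far as the arm can. A call with a gripper value outside its range is refused whole. OPENING is the opening in per cent of the stroke, from 0 (shut) to 100 (fully open), set as the call begins (- or left out, the last holds). The fingers move at their own pace and stop on an object; FORCE is the grip in N (left out, the last holds). Time passes only in rows, so rows that repeat a pose let the fingers close. It gives the time, the measured TCP pose, the force, the opening and the grip force at its end, in the units of the state.
- state(): the state, without advancing time (a new reading comes with each control period).
- grab_frame(name): name is "side" or "top"; returns the picture (384x512x3 uint8, blue, green, red); there is no depth.
- get_calibration(name): a dict with "mtx" (3x3 intrinsics, pixels), "eye" and "attitude" of the camera in the world. Camera axes: x right, y down, z forward; pixel columns grow to the right and rows downward; lengths in m; the calibration is good to about 2 mm. A picture is of the moment at which its call begins. get_calibration takes no time and is no camera call.
- hand_in(): hands the job in; it is judged then, once.
The state is a dict: "clock": time; "joints": joint angles; "dq": joint speeds; "joint_efforts": joint torques, N m; "tcp_pos": TCP position; "eef_rot": TCP orientation; "wrist_force": force on the tool from outside, world axes, zero at the start; "ft_torque": the same for the moment, N m; "opening": opening from 0.0 (shut) to 1.0 (fully open); "finger_force": force on a finger pad.
Only numpy, scipy, OpenCV 4.12 (cv2) and the standard library are available. Lean on these libraries where they do the work, as an engineer would, in place of code of your own. Each camera call takes 0.05 s, during which the arm holds its last target. There are 200 camera calls.

## Working session

There is one attempt and no reset: what is moved stays moved. The work goes in short steps, Python scripts to look and compute and a shell command to move; the robot and the scene stay as the last step left them, time stands still between calls to the robot, and variables do not carry over. Pictures are saved under pics/ and viewed, at most 10 in all, crops included, and the job is handed in when it is done.

```bash
mkdir -p pics; cat > h.py <<'E'
import numpy as np,cv2
from scipy.spatial.transform import Rotation as R
from cell import *
def cam(n):
    c=get_calibration(n);a=np.array(c["attitude"],float)
    M=a if a.shape==(3,3) else R.from_quat(a).as_matrix()
    return np.array(c["mtx"]),np.array(c["eye"]),M
def ray(n,u,v,z):
    K,e,M=cam(n);d=M@np.linalg.inv(K)@np.array([u,v,1.]);return e+d*(z-e[2])/d[2]
def proj(n,p):
    K,e,M=cam(n);q=K@(M.T@(np.array(p)-e));return q[:2]/q[2]
E
python3 - <<'E'
from h import *
for n in("top","side"):
    print(n,get_calibration(n)); cv2.imwrite(f"pics/{n}0.png",cv2.resize(grab_frame(n),(800,600),interpolation=cv2.INTER_CUBIC))
print(state())
E
```

```text
top {'mtx': array([[370.50093988,   0.        , 258.80426923],
       [  0.        , 370.50093988, 188.21553272],
       [  0.        ,   0.        ,   1.        ]]), 'eye': array([0.35671477, 0.09088323, 0.91007087]), 'attitude': array([-0.69709795,  0.71306954, -0.05864135,  0.04634091])}
side {'mtx': array([[414.99143025,   0.        , 250.46561932],
       [  0.        , 414.99143025, 190.44941611],
       [  0.        ,   0.        ,   1.        ]]), 'eye': array([0.08966781, 0.44556079, 0.97957001]), 'attitude': array([-0.38141964,  0.88299389, -0.24831388,  0.11480886])}
{'clock': 0.1, 'joints': array([-1.29398484e+00,  2.87135585e-01,  1.57806919e+00,  2.77369576e-05,
        1.27859268e+00, -1.50020220e-01]), 'dq': array([-0.00076997, -0.00158737, -0.00189837,  0.00135586,  0.00017207,
       -0.00027573]), 'joint_efforts': array([ 1.20005880e-03, -4.07293653e+01, -2.93699473e+01, -1.56784427e-04,
        3.44822089e-03, -1.69129287e-06]), 'tcp_pos': array([ 0.27929519, -0.61384   ,  0.23002559]), 'eef_rot': array([ 9.77313397e-01,  2.11795439e-01, -5.65912199e-05, -1.10102987e-03]), 'wrist_force': array([-0.75420788, -0.54149951, -0.46751379]), 'ft_torque': array([-0.03605673, -0.03721015,  0.04510631]), 'finger_force': 0.0, 'opening': 1.000444953286562}
```

View pics/top0.png

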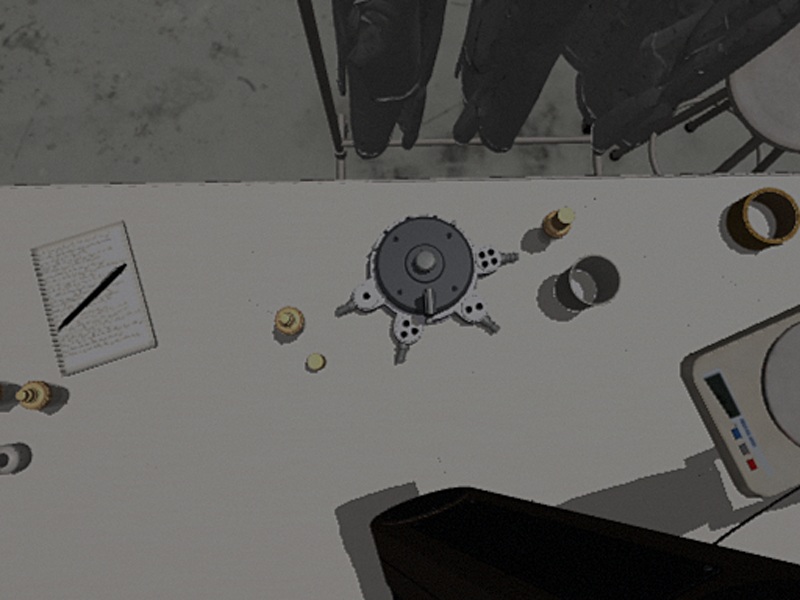

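View pics/side0.png

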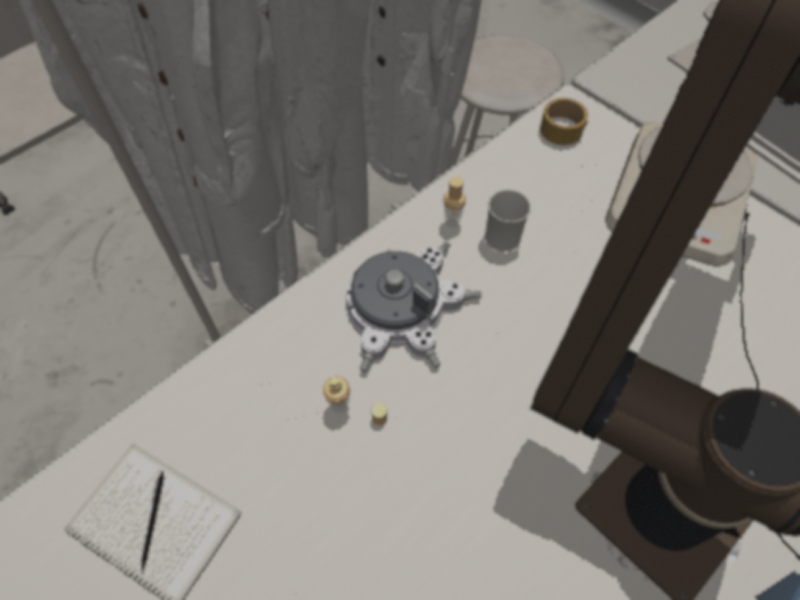

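The top view shows the valve at about (424,262) and the tab at (430,300). The labels are one dot at (367,296), probably three at (406,328), two at (475,308) and four at (488,259). I'll zoom in to check these.

```bash
python3 - <<'E'
from h import *
f=grab_frame("top");s=grab_frame("side")
c=f[125:245,205:345]; c=np.clip(c.astype(float)*1.6,0,255).astype(np.uint8)
cv2.imwrite("pics/c1.png",cv2.resize(c,(700,600),interpolation=cv2.INTER_CUBIC))
for n,im,box in(("top",f,(205,125,345,245)),("side",s,(210,150,320,240))):
    x0,y0,x1,y1=box;g=cv2.cvtColor(im,cv2.COLOR_BGR2GRAY)
    m=np.zeros_like(g);m[y0:y1,x0:x1]=(g[y0:y1,x0:x1]<95)*255 if n=="top" else (g[y0:y1,x0:x1]<110)*255
    k=cv2.morphologyEx(m,cv2.MORPH_OPEN,cv2.getStructuringElement(2,(15,15)))
    cs,_=cv2.findContours(k,0,1)
    c=max(cs,key=cv2.contourArea);e=cv2.fitEllipse(c);print(n,e,ray(n,*e[0],.054))
    d=cv2.HoughCircles
    # white discs: dots = small dark blobs enclosed
    up=cv2.resize(g[y0:y1,x0:x1],None,fx=5,fy=5,interpolation=cv2.INTER_CUBIC)
    b=(up<(90 if n=="top" else 120)).astype(np.uint8)
    N,_,st,ce=cv2.connectedComponentsWithStats(b)
    for i in range(1,N):
        if 60<st[i,4]<900:
            u=(ce[i]+.5)/5-.5+[x0,y0];p=ray(n,*u,.0345);print(n,u.round(1),st[i,2:],p.round(4))
E
```

```text
top ((270.3385009765625, 168.51443481445312), (59.625423431396484, 65.43610382080078), 72.02400207519531) [0.53106168 0.04611748 0.054     ]
top [313.7 161. ] [ 23  23 398] [ 0.5515 -0.0606  0.0345]
top [307.9 162.8] [ 22  24 408] [ 0.5473 -0.0463  0.0345]
top [315.8 166.7] [ 21  25 395] [ 0.5372 -0.065   0.0345]
top [309.9 168.6] [ 22  25 421] [ 0.5328 -0.0504  0.0345]
top [309.9 175.4] [ 62  29 769] [ 0.5162 -0.0497  0.0345]
top [344.  190.3] [  8  55 227] [ 0.4782 -0.13    0.0345]
top [234.1 189. ] [ 25  24 456] [0.487  0.1331 0.0345]
top [306.3 195.7] [ 24  25 469] [ 0.4671 -0.0389  0.0345]
top [299.6 197.6] [ 22  24 430] [ 0.4629 -0.0227  0.0345]
top [259.5 206.6] [ 23  24 449] [0.4434 0.0735 0.0345]
top [265.  211.5] [ 25  24 451] [0.4315 0.0608 0.0345]
top [258.1 213.6] [ 25  24 437] [0.427  0.0771 0.0345]
top [206.5 231.5] [ 20  49 491] [0.3878 0.199  0.0345]
side ((247.91900634765625, 191.17832946777344), (37.11732482910156, 56.13326644897461), 122.75430297851562) [0.51950465 0.06993679 0.054     ]
side [286.6 150.6] [ 39  14 355] [ 0.5522 -0.11    0.0345]
side [284.7 158.8] [ 19  37 463] [ 0.5358 -0.0855  0.0345]
side [274.5 159.9] [ 14  12 139] [ 0.5527 -0.0619  0.0345]
side [279.3 162. ] [ 13  11 115] [ 0.5383 -0.0667  0.0345]
side [276.5 165.9] [ 14  12 143] [ 0.5343 -0.0517  0.0345]
side [290.8 182.7] [ 13  13 128] [ 0.4685 -0.0406  0.0345]
side [287.8 187.4] [ 15  14 165] [ 0.4634 -0.0238  0.0345]
side [267.4 213.4] [ 15  15 189] [0.4443 0.0715 0.0345]
side [273.7 213.5] [ 16  14 183] [0.4329 0.0598 0.0345]
side [238.6 216.9] [ 15  16 181] [0.488  0.1323 0.0345]
side [270.6 218.6] [ 15  15 193] [0.4278 0.0761 0.0345]
```

View pics/c1.png

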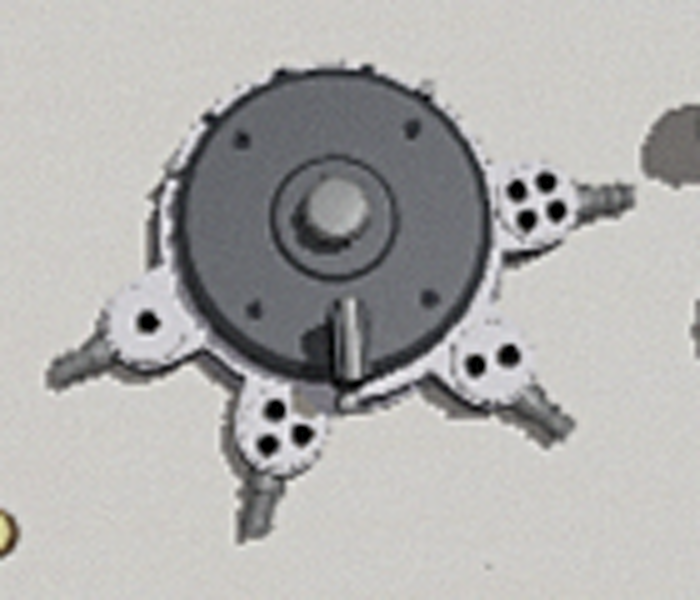

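```bash
python3 - <<'E'
from h import *
from scipy.optimize import least_squares
T=np.array([[.487,.1331],[.4340,.0705],[.465,-.0308],[.5422,-.0556]])
S=np.array([[.488,.1323],[.4350,.0691],[.4660,-.0322],[.5435,-.0568]]) 
a=np.radians([-80,-32,32,80])
for P in(T,S,(T+S)/2):
    F=lambda p:(np.c_[p[0]-.1*np.cos(a+p[2]),p[1]-.1*np.sin(a+p[2])]-P).ravel()
    r=least_squares(F,[.53,.045,0]);print(r.x.round(4),(r.fun*1000).round(1))
v=r.x
print("plunger",ray("top",337/5+205,206/5+125,.082))
n=ray("top",345/5+205,402/5+125,.034);t=ray("top",349/5+204.5,300/5+124.5,.105)
for p in(n,t): d=p[:2]-v[:2];print("tab",p,np.hypot(*d),np.degrees(np.arctan2(-d[1],-d[0])-v[2]))
u=lambda r,al:v[:2]-r*np.array([np.cos(al+v[2]),np.sin(al+v[2])])
print("target tabmid",u(.064,a[1]),np.degrees(a[1]+v[2]))
for nme,c in(("serum",(289,320)),("cap",(316,362)),("beaker",(592,280)),("s05",(558,222))): print(nme,ray("top",c[0]*.64,c[1]*.64,.08))
s=state();print(s["tcp_pos"],R.from_quat(s["eef_rot"]).as_matrix().round(3))
E
```

```text
[0.5311 0.0437 0.2866] [-0.4  0.2  0.7  0.1 -0.3 -0.3  0.  -0. ]
[0.5321 0.0426 0.288 ] [-0.5 -0.2  0.7  0.2 -0.2 -0.1 -0.1  0.1]
[0.5316 0.0432 0.2873] [-0.5 -0.   0.7  0.2 -0.2 -0.2 -0.   0. ]
plunger [0.53064342 0.0427225  0.082     ]
tab [0.44564659 0.03890764 0.034     ] 0.08603773107359906 -13.617859788289403
tab [0.48462511 0.0410769  0.105     ] 0.04700016591685558 -13.901792076917657
target tabmid [0.46991757 0.06032067] -15.538587371230387
serum [0.44676777 0.24146867 0.08      ]
cap [0.38592409 0.2028717  0.08      ]
beaker [ 0.49576299 -0.20002082  0.08      ]
s05 [ 0.58407091 -0.15560721  0.08      ]
[ 0.27934974 -0.61402762  0.23043987] [[ 0.91   0.414 -0.   ]
 [ 0.414 -0.91   0.001]
 [ 0.    -0.001 -1.   ]]
```

```bash
python3 -m crank '[[16,54,0,0,0,6],[32,108,0,0,0,12],[48,162,0,0,0,18],[64,216,0,0,0,25],[80,270,0,0,0,32],[96,324,0,0,0,38],[112,378,0,0,0,44],[128,432,0,0,0,50]]' 0 20
```

```text
clock: 1.2
tcp_pos: [0.4076, -0.1806, 0.2314]
eef_rot: [0.795, 0.606, 0.0, 0.0]
wrist_force: [-0.4, -0.3, -0.7]
opening: -0.001
finger_force: 0.0
```

```bash
python3 -m crank '[[14,46,0,0,0,0],[28,92,0,0,0,0],[41,138,0,0,0,0],[54,183,-20,0,0,0],[54,183,-60,0,0,0],[54,183,-100,0,0,0],[54,183,-100,0,0,0],[54,183,-100,0,0,0]]'
python3 - <<'E'
from h import *
for n in("top","side"):
    f=grab_frame(n);x0,y0=(190,110) if n=="top" else (190,120)
    c=np.clip(f[y0:y0+130,x0:x0+170].astype(float)*1.5,0,255).astype(np.uint8)
    cv2.imwrite(f"pics/{n}2.png",cv2.resize(c,(784,600),interpolation=cv2.INTER_CUBIC))
E
```

```text
clock: 2.2
tcp_pos: [0.4623, 0.0003, 0.1328]
eef_rot: [0.796, 0.605, 0.001, 0.001]
wrist_force: [0.0, 0.1, 0.5]
opening: -0.0
finger_force: 0.0
```

View pics/side2.png

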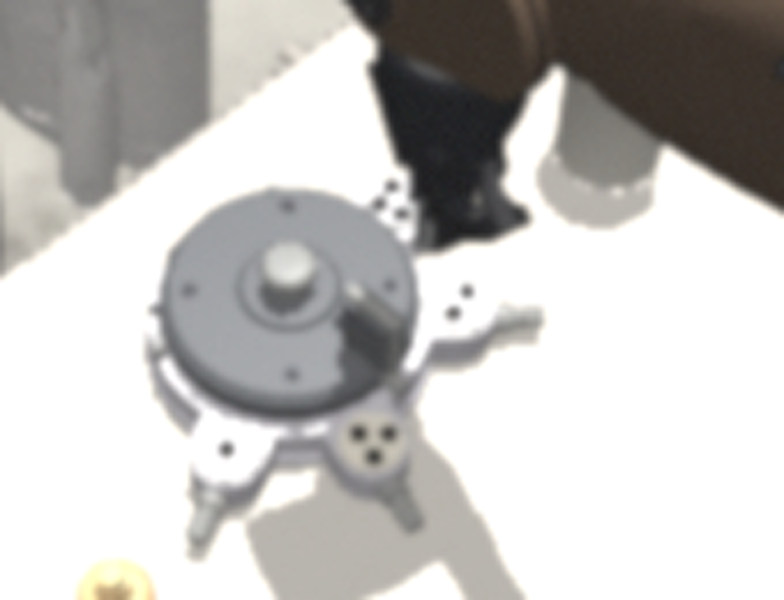

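The fingers (tips near (440,240) to (525,215) in the crop) hang closed on the -y side of the tab, clear of everything. I'll lower them and push most of the way.

```bash
python3 -m crank '[[0,0,-30,0,0,0],[0,0,-58,0,0,0],[0,0,-58,0,0,0],[0,5,-58,0,0,0],[0,10,-58,0,0,0],[0,15,-58,0,0,0],[0,15,-58,0,0,0]]'
python3 -m crank '[[0,4,0,0,0,0],[0,8,0,0,0,0],[0,12,0,0,0,0],[1,16,0,0,0,0],[1,20,0,0,0,0],[2,22,0,0,0,0],[2,22,0,0,0,0],[2,22,0,0,0,0]]'
python3 - <<'E'
from h import *
print(state()["tcp_pos"])
for n in("top","side"):
    f=grab_frame(n);x0,y0=(190,110) if n=="top" else (190,120)
    c=np.clip(f[y0:y0+130,x0:x0+170].astype(float)*1.5,0,255).astype(np.uint8)
    cv2.imwrite(f"pics/{n}3.png",cv2.resize(c,(784,600),interpolation=cv2.INTER_CUBIC))
E
```

```text
clock: 3.18
tcp_pos: [0.4617, 0.016, 0.0738]
eef_rot: [0.796, 0.605, 0.0, 0.0]
wrist_force: [-0.7, -0.0, 0.1]
opening: 0.0
finger_force: 0.0
clock: 4.18
tcp_pos: [0.464, 0.0378, 0.0735]
eef_rot: [0.796, 0.605, 0.001, 0.0]
wrist_force: [0.7, -0.6, 0.0]
opening: 0.004
finger_force: 0.0
[0.46399517 0.03781467 0.07349292]
```

View pics/side3.png

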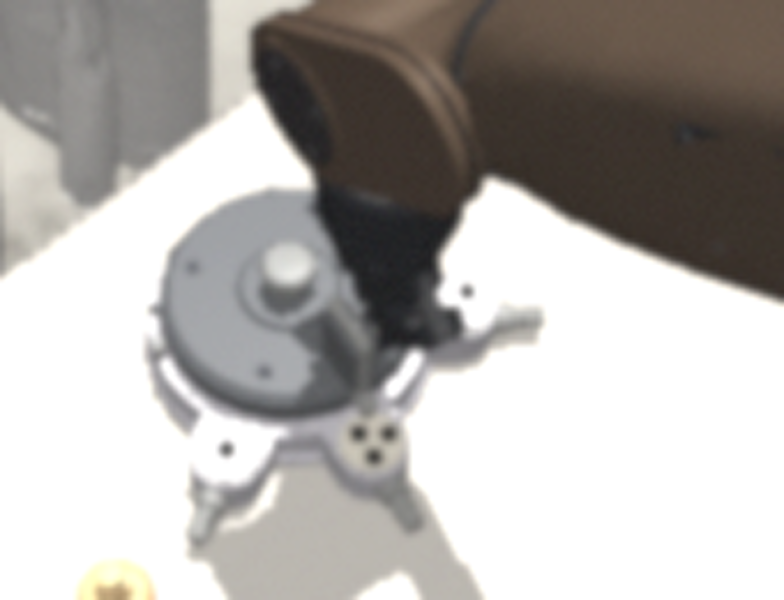

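The tab now leans towards the three-dot label, with its nose at (372,403) and the label at (373,435). The rotor's screw holes should give the angle precisely.

```bash
cat > ang.py <<'E'
from h import *
v=np.array([.5316,.0432])
def ang(n):
    f=grab_frame(n);g=cv2.cvtColor(f,cv2.COLOR_BGR2GRAY).astype(np.float32)
    bh=cv2.morphologyEx(g,cv2.MORPH_BLACKHAT,cv2.getStructuringElement(2,(7,7)))
    # unwrap rotor annulus at z=.054 and look for small dark spots
    out=[]
    K,e,M=cam(n)
    th=np.radians(np.arange(0,360,1.));rr=np.arange(.040,.070,.001)
    P=np.stack([v[0]+rr[:,None]*np.cos(th),v[1]+rr[:,None]*np.sin(th),np.full((len(rr),len(th)),.054)],-1)
    q=(P-e)@M@K.T;q=(q[...,:2]/q[...,2:]).astype(np.float32)
    w=cv2.remap(bh,q[...,0],q[...,1],cv2.INTER_LINEAR)
    N,L,st,ce,=cv2.connectedComponentsWithStats((w>10).astype(np.uint8))
    for i in range(1,N):
        if 10<st[i,4]<300:
            ys,xs=np.nonzero(L==i);ww=w[ys,xs]
            c=v+ (np.array([np.sum(ww*rr[ys]*np.cos(th[xs])),np.sum(ww*rr[ys]*np.sin(th[xs]))])/ww.sum())
            d=c-v;out.append((round(float(np.degrees(np.arctan2(d[1],d[0]))),1),round(float(np.hypot(*d)),4),int(st[i,4]),round(float(ww.max()))))
    print(n,out)
if __name__=="__main__": ang("top");ang("side")
E
python3 ang.py; python3 - <<'E'
from h import *
v=np.array([.5316,.0432])
def A(n,u,v_): p=ray(n,u,v_,.054)[:2]-v;return np.degrees(np.arctan2(p[1],p[0])).round(1),np.hypot(*p).round(4)
for c in((242,139),(412,128),(254,311),(430,298)): print("init top",A("top",c[0]/5+204.6,c[1]/5+124.6))
s=784/170
for c in((189,289),(288,206),(390,286),(292,375)): print("init side",A("side",c[0]/s+189.6,c[1]/s+119.6))
for c in((192,267),(264,371)): print("now side",A("side",c[0]/s+189.6,c[1]/s+119.6))
E
```

```text
top [(24.3, 0.0441, 122, 56), (128.0, 0.0416, 21, 17), (-51.8, 0.0501, 147, 19), (88.8, 0.0516, 265, 26), (140.3, 0.0555, 11, 19), (165.8, 0.0636, 13, 13), (154.0, 0.0684, 23, 17), (51.7, 0.0573, 260, 39), (-31.1, 0.0661, 178, 44)]
side [(122.5, 0.0559, 85, 30), (30.4, 0.0582, 63, 20), (-164.5, 0.0654, 151, 24), (72.0, 0.0667, 155, 23)]
init top (np.float64(47.6), np.float64(0.0582))
init top (np.float64(-41.4), np.float64(0.0573))
init top (np.float64(138.0), np.float64(0.0584))
init top (np.float64(-131.8), np.float64(0.0584))
init side (np.float64(45.8), np.float64(0.0575))
init side (np.float64(-42.8), np.float64(0.0591))
init side (np.float64(-130.9), np.float64(0.0584))
init side (np.float64(138.7), np.float64(0.0568))
now side (np.float64(30.7), np.float64(0.0584))
now side (np.float64(122.4), np.float64(0.0558))
```

```bash
python3 -m crank '[[0.5,1.5,0,0,0,0],[1,3,0,0,0,0],[1,3,0,0,0,0],[1,3,0,0,0,0],[-2,-8,0,0,0,0],[-4,-16,0,0,0,0],[-4,-16,40,0,0,0],[-4,-16,80,0,0,0]]'
python3 -m crank '[[0,-50,20,0,0,0],[0,-110,40,0,0,0],[0,-170,40,0,0,0],[0,-220,40,0,0,0],[0,-220,40,0,0,0],[0,-220,40,0,0,0]]'
python3 ang.py;python3 - <<'E'
from h import *
f=grab_frame("top");c=np.clip(f[125:245,205:345].astype(float)*1.6,0,255).astype(np.uint8)
cv2.imwrite("pics/c4.png",cv2.resize(c,(700,600),interpolation=cv2.INTER_CUBIC))
E
```

```text
clock: 5.38
tcp_pos: [0.4589, 0.0211, 0.1537]
eef_rot: [0.797, 0.605, -0.0, -0.001]
wrist_force: [1.0, -0.6, 0.2]
opening: 0.0
finger_force: 0.0
clock: 6.12
tcp_pos: [0.459, -0.1983, 0.1929]
eef_rot: [0.797, 0.605, 0.0, -0.001]
wrist_force: [-0.3, 1.2, 0.3]
opening: 0.005
finger_force: 0.0
top [(-150.2, 0.0576, 95, 59), (-59.0, 0.0573, 86, 51), (31.0, 0.0583, 85, 50), (120.5, 0.0581, 87, 50)]
side [(120.4, 0.0562, 83, 30), (-147.8, 0.0571, 81, 29), (28.7, 0.0582, 80, 26), (-59.4, 0.0589, 97, 28), (-177.1, 0.0621, 26, 18), (73.4, 0.0666, 162, 24), (-154.2, 0.0682, 98, 23)]
```

View pics/c4.png

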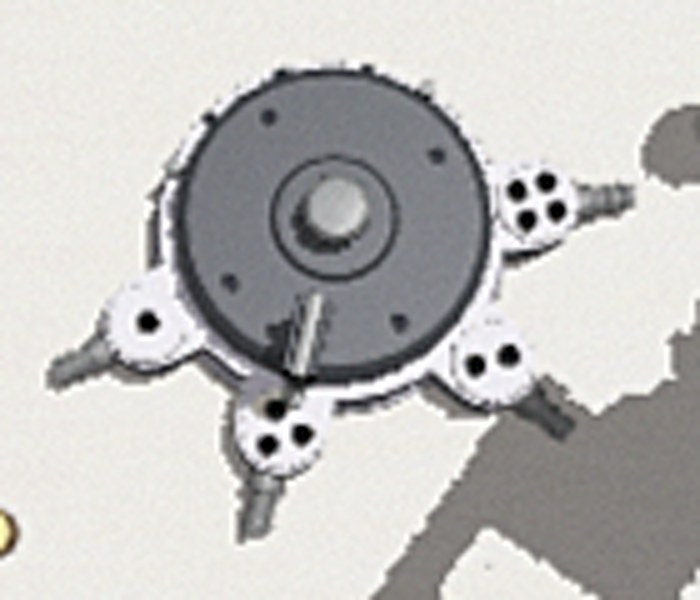

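Top gives a rotor angle of -14.4° and side gives -14.5°; the label is at about -15.4°. I'll nudge it about 1.1 mm further.

```bash
python3 -m crank '[[0,55,0,0,0,0],[0,110,0,0,0,0],[0,165,0,0,0,0],[0,220,-20,0,0,0],[0,220,-60,0,0,0],[0,220,-100,0,0,0],[0,220,-120,0,0,0],[0,220,-120,0,0,0]]'
python3 -m crank '[[1,7,0,0,0,0],[3,14,0,0,0,0],[4,18,0,0,0,0],[5,20.2,0,0,0,0],[5,20.2,0,0,0,0],[5,20.2,0,0,0,0],[3,10,0,0,0,0],[0,0,0,0,0,0]]'
python3 -m crank '[[0,0,50,0,0,0],[0,0,100,0,0,0],[0,-60,120,0,0,0],[0,-120,120,0,0,0],[0,-180,120,0,0,0],[0,-220,120,0,0,0],[0,-220,120,0,0,0],[0,-220,120,0,0,0]]'
python3 ang.py
```

```text
clock: 7.28
tcp_pos: [0.4576, 0.0229, 0.0717]
eef_rot: [0.796, 0.606, -0.001, -0.002]
wrist_force: [0.3, 0.7, 0.7]
opening: 0.002
finger_force: 0.0
clock: 8.28
tcp_pos: [0.4592, 0.0209, 0.0733]
eef_rot: [0.796, 0.605, -0.0, -0.0]
wrist_force: [0.0, 0.1, 0.9]
opening: -0.0
finger_force: 0.0
clock: 9.28
tcp_pos: [0.4589, -0.1983, 0.193]
eef_rot: [0.797, 0.605, 0.0, -0.001]
wrist_force: [-0.5, 0.4, 0.5]
opening: -0.003
finger_force: 0.0
top [(29.8, 0.0582, 94, 49), (-151.0, 0.0578, 94, 58), (-60.0, 0.0577, 77, 54), (119.3, 0.0584, 78, 52)]
side [(119.3, 0.0561, 95, 32), (-149.0, 0.0573, 84, 28), (-60.1, 0.0594, 110, 28), (27.9, 0.0582, 86, 25), (-178.7, 0.0617, 21, 17), (71.5, 0.0666, 163, 23), (-155.0, 0.0682, 96, 23)]
```

Both views now read -15.5°, so the tab is on the three dots. Next is the plunger: I'll turn the gripper so its width lies across the tab and go above the centre.

```bash
python3 -m crank '[[10,34,0,0,0,-10],[20,68,0,0,0,-20],[30,102,0,0,0,-30],[40,136,0,0,0,-40],[50,170,0,0,0,-50],[60,204,0,0,0,-60],[68,228,0,0,0,-70],[72,241,0,0,0,-78]]'
python3 -m crank '[[0,0,0,0,0,0],[0,0,-40,0,0,0],[0,0,-80,0,0,0],[0,0,-100,0,0,0],[0,0,-100,0,0,0],[0,0,-100,0,0,0]]'
python3 - <<'E'
from h import *
print(state()["tcp_pos"])
f=grab_frame("side");c=np.clip(f[120:250,190:360].astype(float)*1.5,0,255).astype(np.uint8)
cv2.imwrite("pics/s5.png",cv2.resize(c,(784,600),interpolation=cv2.INTER_CUBIC))
E
```

```text
clock: 10.38
tcp_pos: [0.5311, 0.0452, 0.1933]
eef_rot: [1.0, -0.031, -0.0, -0.0]
wrist_force: [1.2, 0.9, -0.1]
opening: 0.001
finger_force: 0.0
clock: 11.12
tcp_pos: [0.5321, 0.0424, 0.0945]
eef_rot: [1.0, -0.03, 0.001, 0.0]
wrist_force: [0.7, 0.2, 1.2]
opening: -0.003
finger_force: 0.0
[0.53212059 0.04240783 0.09452457]
```

View pics/s5.png

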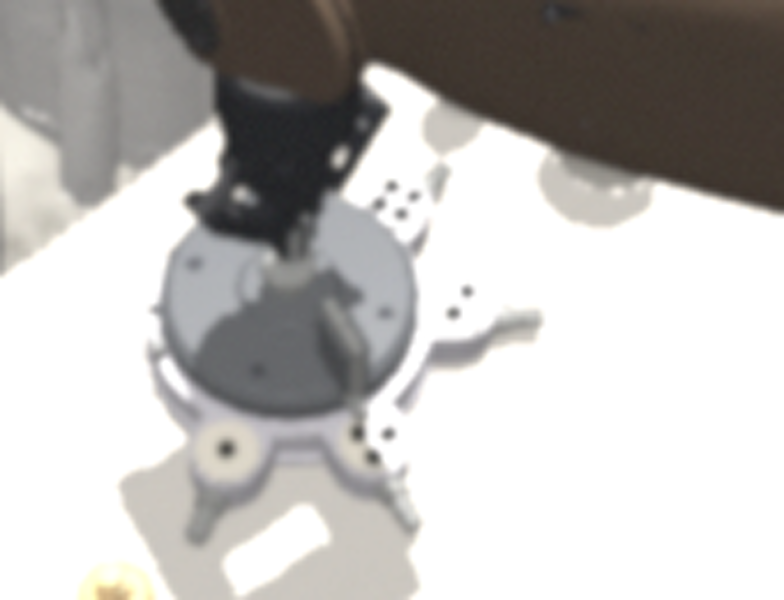

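The fingertips are just above the plunger at (290,262) and clear of the tab.

```bash
python3 -m crank '[[0,0,-8,0,0,0],[0,0,-12,0,0,0],[0,0,-16,0,0,0],[0,0,-19,0,0,0],[0,0,-19,0,0,0],[0,0,-19,0,0,0]]'
```

```text
clock: 11.92
tcp_pos: [0.5316, 0.0426, 0.0747]
eef_rot: [1.0, -0.031, 0.0, 0.0]
wrist_force: [-1.0, -0.7, 3.3]
opening: 0.002
finger_force: 2.0
```

```bash
python3 -m crank '[[0,0,-1,0,0,0],[0,0,-2,0,0,0],[0,0,-2,0,0,0],[0,0,-2,0,0,0]]'
```

```text
clock: 12.42
tcp_pos: [0.5317, 0.0426, 0.0736]
eef_rot: [1.0, -0.031, -0.0, 0.0]
wrist_force: [-4.0, 0.2, 9.8]
opening: -0.004
finger_force: 4.9
```

```bash
python3 -m crank '[[0,0,-1,0,0,0],[0,0,-1.5,0,0,0],[0,0,-1.5,0,0,0],[0,0,-1.5,0,0,0]]'
```

```text
clock: 12.92
tcp_pos: [0.5318, 0.0426, 0.0734]
eef_rot: [1.0, -0.031, -0.0, 0.0]
wrist_force: [-6.7, 0.2, 16.9]
opening: 0.001
finger_force: 8.2
```

The force has risen to 17 N while the height barely changed, so the plunger is on its stop. Now I'll retreat and check.

```bash
python3 -m crank '[[0,0,2,0,0,0],[0,0,8,0,0,0],[0,0,14,0,0,0],[0,0,40,0,0,0],[0,0,80,0,0,0],[0,0,120,0,0,0],[0,-50,120,0,0,0],[0,-100,120,0,0,0]]'
python3 -m crank '[[-25,-50,0,0,0,0],[-50,-100,0,0,0,0],[-75,-150,0,0,0,0],[-75,-150,0,0,0,0],[-75,-150,0,0,0,0]]'
python3 ang.py; python3 - <<'E'
from h import *
f=grab_frame("top");c=np.clip(f[105:255,155:425].astype(float)*1.5,0,255).astype(np.uint8)
cv2.imwrite("pics/t6.png",cv2.resize(c,(800,444),interpolation=cv2.INTER_CUBIC))
E
```

```text
clock: 13.92
tcp_pos: [0.5314, -0.058, 0.1912]
eef_rot: [1.0, -0.03, 0.001, 0.0]
wrist_force: [-0.5, -0.4, 0.8]
opening: -0.002
finger_force: 0.0
clock: 14.55
tcp_pos: [0.4563, -0.207, 0.1903]
eef_rot: [1.0, -0.031, -0.0, -0.001]
wrist_force: [0.9, 0.4, 0.3]
opening: 0.001
finger_force: 0.0
top [(29.8, 0.0582, 95, 47), (-150.9, 0.0578, 95, 59), (-60.0, 0.0577, 80, 53), (119.3, 0.0583, 79, 53)]
side [(119.2, 0.0561, 93, 31), (-148.9, 0.0573, 84, 28), (27.9, 0.0581, 86, 25), (-60.0, 0.0593, 108, 28), (-178.7, 0.0617, 21, 17), (72.3, 0.0664, 168, 23), (-155.2, 0.0682, 99, 23)]
```

View pics/t6.png

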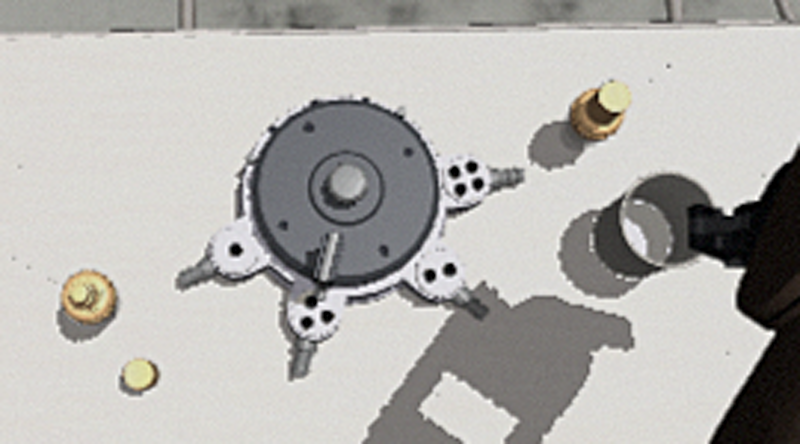

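The tab still points at the three dots (rotor -15.5°), the plunger is up at (345,185), and the bottles, cap and beaker have not moved.

```bash
python3 -c "
from cell import *
print(hand_in())"
```

```text
the job is handed in; nothing more can be done
None
```

The job is handed in: the tab points at the three-dot label to within about half a degree, the plunger was pressed to its stop and sprang back, and the bottles, cap and beaker were left where they stood.

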